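# Close and tuck the cover of a meal box

## Robot

A 6-joint arm with a two-finger parallel gripper is mounted at the origin on the work surface. World frame = base frame: x ahead of the robot, y to its left, z up, the work surface at z = 0. Lengths are in m, angles in degrees, forces in N, time in s.
With the tool pointing down it reaches from about 0.3 to 0.75 m from the base axis. Payload 8.5 kg.
Tool frame: the origin (TCP) lies between the finger pads; the fingertips stand env.finger_overhang ahead of it and the grasp point (between the pads) lies 2 mm behind it (env.finger_overhang is the distance from the TCP to the fingertips, in m); z points along the fingers, y is the line along which they close (so a half turn about z gives the same grasp; the last joint's range is limited). The gripper opens to 85 mm and grips with 20 to 120 N. Pads are 22 mm wide; open, the fingers measure 114 mm over their backs; the gripper's body (76 mm by 85 mm) begins 54 mm behind the grasp point. The pads swing forward as they close: fully open they stand 13 mm farther back than shut.
Start: joints at [-83.211, 21.807, 74.336, -0, 83.858, -12.336], TCP at [0.18, -0.52, 0.248] pointing down, gripper open.
Joint ranges: [-178.18, 178.18], [-50.72, 133.34], [12.68, 142.11], [-81.47, 261.47], [9.98, 163.14], [-165.26, 165.26]. Speed limits (degrees/s): [136.94, 136.94, 180, 180, 180, 180].

## Interface

Orientations are given as a 3x3 rotation matrix whose columns are the frame's x, y, z axes.
In Python, from rig import env gives the robot as it stands. The module is installed in compiled form; this text tells all that it offers.
- The arm moves only by the tool jog_arm, never from a script. Its arguments are lists of equal length, an entry for each row: "hand": the finger opening in m, from 0 to 0.0854; "travel": the shift along the world's x, y, z in m, a list of three; "yaw": the turn about the world's z in rad. A call has exactly 5 rows; each row shifts and turns the commanded pose from where the row before left it; what a row does not reach is not made up. A row lasts 1/8 s, in which the tool goes at most 62.5 mm and 10.7 degrees, less where a joint would pass 70% of its speed; a pose out of reach is approached as far as the arm can. A call is refused whole if a number of a shift passes 0.0625 or a number of a turn 0.188, either way. A call with a gripper value outside its range is refused whole. The fingers move at their own pace and stop on an object; "grip_force" is the grip in N (left out, the last holds). Time passes only in rows, so rows that do not move let the fingers close, or fill a call up. It gives the time, the measured TCP pose, the force, the opening and the grip force at its end, in the units of the state.
- env.observe(): the state, without advancing time (a new reading comes with each control period).
- env.get_image(name): name is "scene" or "top"; returns the picture (420x560x3 uint8, red, green, blue); there is no depth.
- env.calibration(name): a dict with "fx", "fy", "cx", "cy" (pixels), "k1" (the pictures are not rectified: a ray, as slopes to the right and down, at radius r is drawn at 1 + k1 r^2 times it, then the intrinsics apply), "position" and "rotation" of the camera in the world. Camera axes: x right, y down, z forward; pixel columns grow to the right and rows downward; lengths in m; the calibration is good to about 2 mm. A picture is of the moment at which its call begins. calibration takes no time and is no camera call.
- env.close_job(): hands the job in; it is judged then, once.
The state is a dict: "time_s": time; "q": joint angles; "qvel": joint speeds; "joint_efforts": joint torques, N m; "position": TCP position; "tool_rot": TCP orientation; "ft_force": force on the tool from outside, world axes, zero at the start; "wrist_torque": the same for the moment, N m; "grip_width": finger opening in m; "gripper_force": force on a finger pad.
Only numpy, scipy, OpenCV 4.12 (cv2) and the standard library are available. Lean on these libraries where they do the work, as an engineer would, in place of code of your own. Each camera call takes 0.05 s, during which the arm holds its last target. There are 200 camera calls.

## Task

Close the orange meal box for dispatch: with your fingertips, fold its raised white cover over from the outside and, keeping it down, push its green ridge towards the dark steel lip until the cover's front edge is tucked fully home beneath the lip and stays shut when you let go. Only push: do not grip the cover or put a finger on its pink food side, do not lift, tip or shove the box out of its place, and leave the bottle, the jar and the bowl standing where they are.

Things in the scene. Friction and masses are not known exactly. Their poses are not given: they have to be found in the camera images.
- meal_box: Loose heavy (2 kg) orange open box, 150 (x) by 170 (y) by 60 mm high, walls 4 mm. Origin: centre of its underside on the bench, z up. Its +x is the way the cover folds and tucks (roughly to the robot's left, up to 40 degrees off): hinge on the -x rim, lip on the +x rim. Hinge pin line: x = -75, z = 62.7 mm in this frame, along y. Held to the bench only by friction.
- fold (a joint): Angle of the white cover about the hinge pin, rad: 0 = flat on the box, 1.57 = upright over the hinge rim, limit 2.0 (leaning out, away from the lip). Starts at 1.2 to 1.8, held by hinge friction; but once flat and let go untucked, a light spring (about 0.5 N at the front edge) swings it back up to about 0.5.
- tuck (a joint): How far the cover is slid in its own plane away from the hinge pin, m: 0 = fully back (start), 0.020 = end stop, fully home. Friction 1.5 N, stays where left. At 0 to 0.005 the edge folds down clear of the lip; from 0.006 on it reaches the lip and would land on top of it unless the cover already lies flat.
- liner: Pink food side (underside) of the cover, 92 by 136 by 3 mm, not to be touched. Origin: on the hinge pin line when tuck = 0, moving with the cover; x along the cover from hinge to front edge, y along the hinge, z out of the cover's outer face.
- cover_edge (a point): Middle of the cover's front edge, which goes beneath the lip: 129 mm from the hinge pin when tuck = 0. The white cover is a plate 4 mm thick, 160 mm wide along the hinge, its mid-plane through the pin; flat, its outer face is 64.7 mm above the bench.
- ridge (a point): Middle of the top of the rear face of the green ridge on the cover's outer face, 98 mm from the pin when tuck = 0. Ridge: 90 mm wide along the hinge, 9 mm proud; rear face (towards the hinge) square to the cover, front sloping down over 17 mm towards the edge. Behind it the outer face is plain back to the 2 mm thick steel hinge leaf, which ends 38 mm from the pin.
- lip (a point): Middle of the lower inner edge of the dark steel retaining lip, fixed to the box: strip 150 mm wide, 3 mm thick, overhanging 19 mm, inner edge 60 mm ahead of the box's centre, underside 69.5 and top 72.5 mm above the bench (4.8 mm over the flat cover). Fully home, the cover's edge is 14 mm beneath it.
- sauce_bottle: Bystander: cream bottle with a red cap, diameter 52 mm, 130 mm high, loose and upright. Origin: centre of its underside.
- spice_jar: Bystander: amber jar with a green lid, diameter 56 mm, 75 mm high, loose. Origin: centre of its underside.
- steel_bowl: Bystander: small steel bowl, diameter 92 mm, 45 mm high, loose. Origin: centre of its underside.
Things that resemble listed ones, but are neither listed nor needed, are in the scene too. There is more than one size of the meal_box; the job needs the larger.

How it is judged:
By the outcome, as a careful person would: the job done as asked, in the order asked, and still so for the second after the job is handed in, with the robot touching nothing.
It also fails if it takes over 40 s, if anything falls off the work surface, if the arm or the gripper's body presses on something with over 40 N, if the wrist force passes 120 N, or if a joint passes its speed limit or range.

## Working session

There is one attempt and no reset: what is moved stays moved. The work goes in short steps, Python scripts to look and compute and a tool call to move; the robot and the scene stay as the last step left them, time stands still between calls to the robot, and variables do not carry over. Pictures are saved under pics/ and viewed, at most 10 in all, crops included, and the job is handed in when it is done.

Besides the shell and the picture viewer there is one more tool, called after "Call:" as a command line: name --pt "numbers of a row" for each row, then --argument value for the rest. jog_arm: Moves the arm, as the interface text tells. Its arguments: {"type":"object","properties":{"hand":{"type":"array"},"travel":{"type":"array"},"yaw":{"type":"array"},"grip_force":{"type":"number"}},"required":["hand","travel","yaw"]}

```bash
mkdir -p pics
cat > h.py <<'E'
import numpy as np,cv2
from rig import env
def ray(n,u,v):
    c=env.calibration(n);K=np.array([[c["fx"],0,c["cx"]],[0,c["fy"],c["cy"]],[0,0,1.]])
    p=cv2.undistortPoints(np.array([[[u,v]]],float),K,np.array([c["k1"],0,0,0.]))[0,0]
    R=np.array(c["rotation"]);return np.array(c["position"]),R@np.array([p[0],p[1],1])
def onz(n,u,v,z):
    o,d=ray(n,u,v);return o+d*(z-o[2])/d[2]
def proj(n,P):
    c=env.calibration(n);K=np.array([[c["fx"],0,c["cx"]],[0,c["fy"],c["cy"]],[0,0,1.]])
    R=np.array(c["rotation"]).T;return cv2.projectPoints(np.array(P,float).reshape(-1,1,3),cv2.Rodrigues(R)[0],-R@np.array(c["position"]),K,np.array([c["k1"],0,0,0.]))[0][:,0]
def tri(a,b):
    o1,d1=a;o2,d2=b;s=np.linalg.lstsq(np.c_[d1,-d2],o2-o1,rcond=None)[0];p,q=o1+s[0]*d1,o2+s[1]*d2
    return (p+q)/2,np.linalg.norm(p-q)
def snap(n,f):
    im=env.get_image(n);cv2.imwrite("pics/"+f,im[:,:,::-1]);return im
E
python3 - <<'E'
from h import *
snap("scene","s0.png");snap("top","t0.png")
for n in("scene","top"):
    c=env.calibration(n);print(n,np.round(c["position"],3),np.round(c["rotation"],2).tolist(),c["fx"],c["k1"])
print(env.finger_overhang,env.observe()["tool_rot"])
E
```

```text
scene [1.077 0.754 0.603] [[-0.83, 0.28, -0.49], [0.56, 0.44, -0.7], [0.01, -0.85, -0.52]] 502.33936392661536 -0.09747822391840368
top [0.47  0.057 0.84 ] [[-0.03, -0.99, 0.16], [-1.0, 0.03, 0.0], [-0.01, -0.16, -0.99]] 521.4451174362313 0.05110585249158115
0.017 [[ 9.44800874e-01  3.27645054e-01 -1.62571201e-04]
 [ 3.27644986e-01 -9.44800044e-01  1.28067825e-03]
 [ 2.66010617e-04 -1.26325157e-03 -9.99999167e-01]]
```

View pics/s0.png

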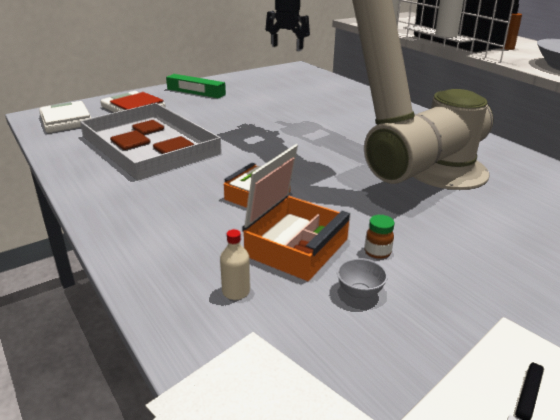

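View pics/t0.png

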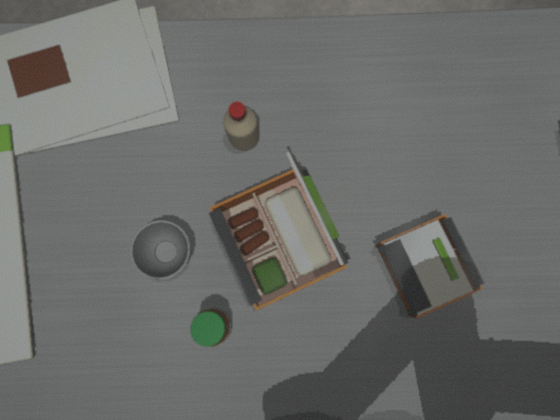

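Two candidates for meal_box: the orange box at top (280,238) with a raised cover, and the orange one at top (430,265) with its cover lying flat. The first fits, since it is larger and has the raised cover. I'll confirm this in a crop.

Run:
```python
import cv2,numpy as np
t=cv2.imread("pics/t0.png");c=t[140:325,195:490]
cv2.imwrite("pics/c0.png",cv2.resize(cv2.convertScaleAbs(c,alpha=1.5),None,fx=2.7,fy=2.7,interpolation=cv2.INTER_CUBIC))
from h import *
for n,f in(("top","t0"),("scene","s0")):
    im=cv2.imread(f"pics/{f}.png");h=cv2.cvtColor(im,cv2.COLOR_BGR2HSV)
    m=cv2.inRange(h,(3,170,60),(16,255,255));
    k,l,s,ce=cv2.connectedComponentsWithStats(m)
    print(n,"orange",[(s[i].tolist()) for i in range(1,k) if s[i,4]>60])
    m=cv2.inRange(h,(35,120,40),(75,255,255))
    k,l,s,ce=cv2.connectedComponentsWithStats(m)
    for i in range(1,k):
        if s[i,4]>40: print("green",s[i].tolist(),cv2.boxPoints(cv2.minAreaRect(np.argwhere(l==i)[:,::-1].astype(np.float32))).round(0).tolist())
# box rim corners by eye (outer lower? z=.06)
for p in((212,208),(258,307),(345,264),(295,170)): print(p,onz("top",*p,.06).round(4))
for a in (("pics/t0.png"),):
    pass
```

```text
top orange []
green [0, 125, 12, 26, 266] [[-0.0, 125.0], [11.0, 125.0], [11.0, 150.0], [0.0, 150.0]]
green [304, 176, 17, 30, 172] [[303.0, 177.0], [308.0, 175.0], [322.0, 203.0], [317.0, 206.0]]
green [434, 239, 16, 24, 131] [[433.0, 241.0], [439.0, 238.0], [450.0, 261.0], [445.0, 264.0]]
green [192, 312, 32, 33, 464] [[186.0, 324.0], [214.0, 307.0], [229.0, 332.0], [201.0, 349.0]]
scene orange [[505, 13, 16, 36, 233], [111, 93, 51, 16, 451], [111, 121, 52, 28, 629], [154, 137, 38, 15, 307], [224, 180, 24, 27, 370], [244, 196, 104, 85, 3740], [368, 230, 25, 14, 227]]
green [167, 74, 58, 24, 678] [[165.0, 88.0], [168.0, 72.0], [226.0, 82.0], [223.0, 98.0]]
green [370, 215, 24, 19, 391] [[370.0, 215.0], [393.0, 215.0], [393.0, 233.0], [370.0, 233.0]]
(212, 208) [0.6053 0.1684 0.06  ]
(258, 307) [0.4559 0.1015 0.06  ]
(345, 264) [ 0.515  -0.0291  0.06  ]
(295, 170) [0.6608 0.0407 0.06  ]
```

View pics/c0.png

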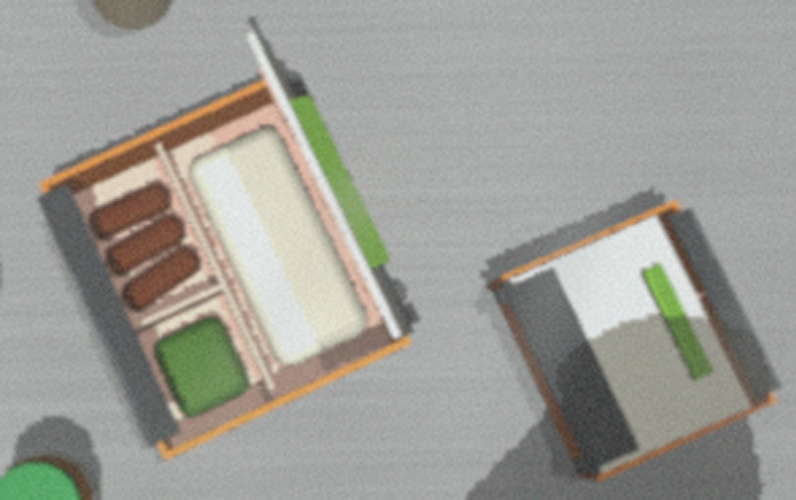

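Run:
```python
from h import *
f=lambda u,v:(u/2.7+195,v/2.7+140)
for nm,p,z in(("FL",(42,187),.06),("FR",(163,457),.06),("BR",(412,342),.06),("lip outL",(40,197),.0725),("lip outR",(158,445),.0725),("lip inL",(68,187),.0725),("lip inR",(177,435),.0725)):
    print(nm,onz("top",*f(*p),z).round(4))
for n in("top",):
  for nm,p,z in (("bottle cap",(237,110),.13),("jar",(208,328),.075),("bowl",(161,250),.045)): print(nm,onz("top",*p,z).round(3))
im=cv2.imread("pics/s0.png")[135:285,215:405]
cv2.imwrite("pics/c1.png",cv2.resize(im,None,fx=4,fy=4,interpolation=cv2.INTER_CUBIC))
```

```text
FL [0.6035 0.1706 0.06  ]
FR [0.4527 0.1055 0.06  ]
BR [ 0.511  -0.0328  0.06  ]
lip outL [0.5958 0.1699 0.0725]
lip outR [0.4594 0.1073 0.0725]
lip inL [0.6009 0.1545 0.0725]
lip inR [0.4644 0.097  0.0725]
bottle cap [0.734 0.122 0.13 ]
jar [0.429 0.173 0.075]
bowl [0.545 0.248 0.045]
```

View pics/c1.png

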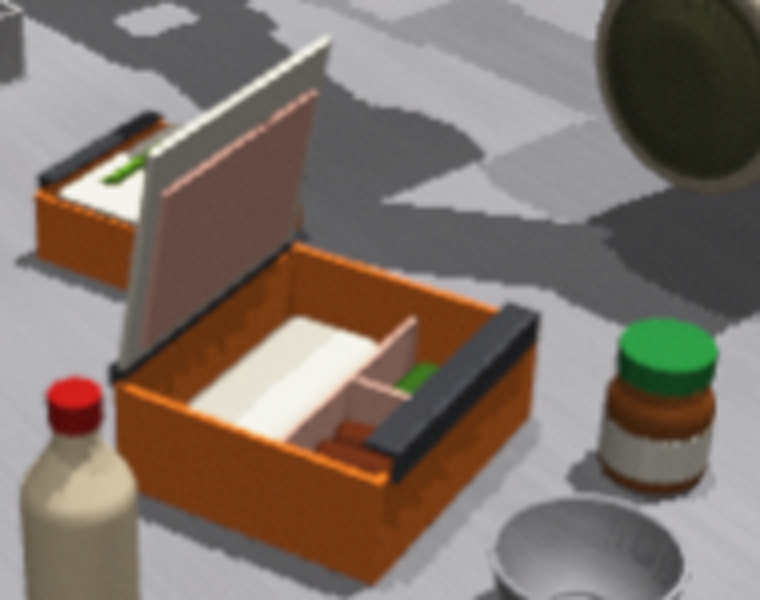

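Confirmed: the larger left box has the raised cover. The scene crop shows its front edge corners at about (297,144) and (252,174), and the lip top's inner corners at about (343,211) and (307,246).

Run:
```python
from h import *
f=lambda u,v:(u/2.7+195,v/2.7+140)
g=lambda u,v:(u/4+215,v/4+135)
for nm,p in(("lip inR",(512,306)),("lip inL",(370,440)),("outR",(538,318)),("outL",(396,455))): print(nm,onz("scene",*g(*p),.0725).round(4))
for nm,p in(("FL",(388,485)),("BR",(293,247)),): print(nm,onz("scene",*g(*p),.06).round(4))
A,ea=tri(ray("top",*f(250,33)),ray("scene",*g(150,155)));B,eb=tri(ray("top",*f(397,338)),ray("scene",*g(329,38)))
print(A.round(4),ea,B.round(4),eb)
a=np.radians(113.1);ex=np.array([np.cos(a),np.sin(a),0]);C=np.array([.5585,.0685,0]);pin=C-.075*ex
for P in(A,B,(A+B)/2): x=(P-pin)@ex;z=P[2]-.0627;print("fold",np.arctan2(z,x),np.hypot(x,z))
print("pin",pin)
for bx,z in((-120,.135),(-95,.135)):print(bx,(C+bx/1000*ex).round(4))
```

```text
lip inR [0.4689 0.104  0.0725]
lip inL [0.6018 0.1598 0.0725]
outR [0.4654 0.1203 0.0725]
outL [0.599  0.1758 0.0725]
FL [0.6053 0.1789 0.06  ]
BR [ 0.5151 -0.0251  0.06  ]
[0.6531 0.0525 0.1875] 0.0009100475169780105 [ 0.5061 -0.011   0.1874] 0.0006597111352056069
fold 1.3871702038136418 0.12698371599107777
fold 1.3932240767499693 0.12673126305839072
fold 1.3901941283929324 0.12685690836975014
pin [ 5.87925284e-01 -4.86612299e-04  0.00000000e+00]
-120 [ 0.6056 -0.0419  0.    ]
-95 [ 0.5958 -0.0189  0.    ]
```

Call:
jog_arm --hand '[0, 0, 0, 0, 0]' --pt "0.05 0.0625 0" --pt "0.05 0.0625 0" --pt "0.05 0.0625 0" --pt "0.05 0.0625 0" --pt "0.05 0.0625 0" --yaw '[0.18, 0.18, 0.18, 0.18, 0.18]'

```text
time_s: 0.72
position: [0.3763, -0.2738, 0.2482]
tool_rot: [[0.325, 0.946, -0.0], [0.946, -0.325, 0.0], [0.0, -0.0, -1.0]]
ft_force: [0.3, -1.3, -0.1]
grip_width: 0.0001
gripper_force: 0.0
```

Call:
jog_arm --hand '[0, 0, 0, 0, 0]' --pt "0.045 0.04 0" --pt "0.045 0.04 0" --pt "0.045 0.04 0" --pt "0.045 0.04 0" --pt "0.045 0.04 0" --yaw '[0.15, 0.15, 0.15, 0.15, 0.137]'

```text
time_s: 1.35
position: [0.6016, -0.074, 0.248]
tool_rot: [[-0.394, 0.919, -0.001], [0.919, 0.394, 0.0], [0.0, -0.001, -1.0]]
ft_force: [0.8, -0.9, -0.4]
grip_width: -0.0
gripper_force: 0.0
```

Call:
jog_arm --hand '[0, 0, 0, 0, 0]' --pt "0.001 0.01 -0.035" --pt "0.001 0.01 -0.035" --pt "0 0.01 -0.029" --pt "0 0.006 0" --pt "0 0 0" --yaw '[0, 0, 0, 0, 0]'

```text
time_s: 1.98
position: [0.6029, -0.0395, 0.1505]
tool_rot: [[-0.39, 0.921, 0.002], [0.921, 0.39, -0.0], [-0.001, 0.001, -1.0]]
ft_force: [0.3, -0.7, 0.3]
grip_width: -0.0
gripper_force: 0.0
```

```bash
cat > plan.py <<'E'
from h import *
# tip front corner follows arc radius r; centre 11 mm behind it
a=np.radians(113.2);ex=np.array([np.cos(a),np.sin(a)]);C=np.array([.559,.072])
def tcp(th,r=.07,h=.002):
    bx=-.075+r*np.cos(th)-h*np.sin(th)-.011;z=.0627+r*np.sin(th)+h*np.cos(th)+.017
    return np.r_[C+bx*ex,z]
E
python3 - <<'E'
from plan import *
p=np.array(env.observe()["position"]);print(p.round(4))
for t in(1.4,1.2,1.0,.8,.6,.4,.2,.1,0,-.05):print(t,tcp(t).round(4))
im=snap("scene","s1.png")[110:260,200:390];cv2.imwrite("pics/c2.png",cv2.resize(im[:,:,::-1],None,fx=4,fy=4))
E
```

```text
[ 0.6029 -0.0395  0.1505]
1.4 [0.589  0.0021 0.149 ]
1.2 [0.5836 0.0146 0.1457]
1.0 [0.5786 0.0262 0.1397]
0.8 [0.5742 0.0365 0.1313]
0.6 [0.5706 0.045  0.1209]
0.4 [0.5678 0.0515 0.1088]
0.2 [0.566  0.0556 0.0956]
0.1 [0.5655 0.0568 0.0887]
0 [0.5653 0.0573 0.0817]
-0.05 [0.5653 0.0573 0.0782]
```

View pics/c2.png

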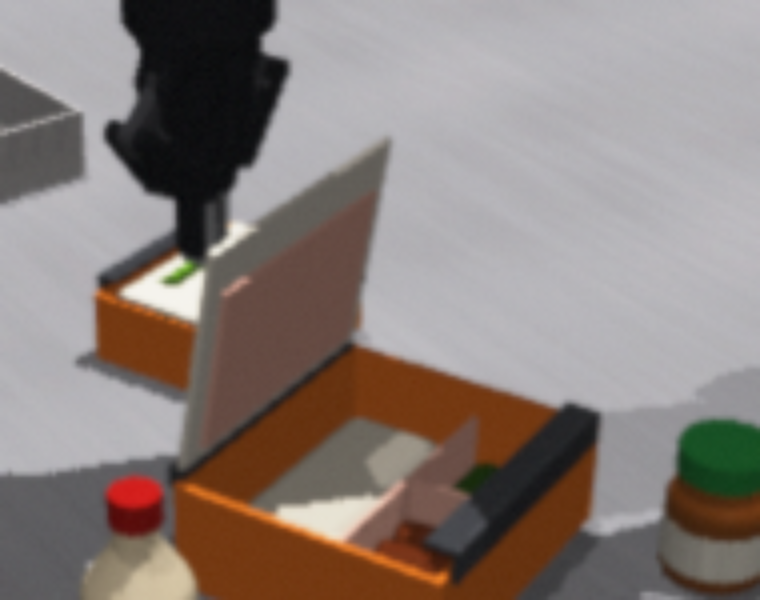

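The image shows the closed fingers outside the cover, near its middle, with the tip at crop (200,255) and the body clear of the cover's top edge. Next I start pushing.

Call:
jog_arm --hand '[0, 0, 0, 0, 0]' --pt "-0.003 0.009 0" --pt "-0.003 0.009 0" --pt "-0.003 0.008 -0.001" --pt "-0.003 0.008 -0.001" --pt "-0.002 0.008 0" --yaw '[0, 0, 0, 0, 0]'

```text
time_s: 2.65
position: [0.5881, 0.003, 0.1472]
tool_rot: [[-0.39, 0.921, -0.0], [0.921, 0.39, 0.0], [0.0, -0.0, -1.0]]
ft_force: [-0.4, -0.2, 0.4]
grip_width: -0.0
gripper_force: 0.1
```

Call:
jog_arm --hand '[0, 0, 0, 0, 0]' --pt "-0.002 0.005 -0.001" --pt "-0.002 0.004 -0.001" --pt "-0.001 0.004 -0.001" --pt "-0.002 0.004 -0.002" --pt "-0.001 0.004 -0.002" --yaw '[0, 0, 0, 0, 0]'

```text
time_s: 3.28
position: [0.5803, 0.0236, 0.1401]
tool_rot: [[-0.389, 0.921, -0.0], [0.921, 0.389, -0.0], [0.0, -0.0, -1.0]]
ft_force: [-0.1, 0.2, 1.2]
grip_width: 0.0
gripper_force: 0.1
```

Call:
jog_arm --hand '[0, 0, 0, 0, 0]' --pt "-0.002 0.005 -0.003" --pt "-0.002 0.005 -0.0035" --pt "-0.002 0.004 -0.004" --pt "-0.002 0.004 -0.004" --pt "-0.0015 0.0035 -0.0045" --yaw '[0, 0, 0, 0, 0]'

```text
time_s: 3.9
position: [0.5708, 0.0451, 0.1211]
tool_rot: [[-0.389, 0.921, 0.0], [0.921, 0.389, -0.0], [-0.0, 0.0, -1.0]]
ft_force: [1.1, -0.2, 0.0]
grip_width: 0.0003
gripper_force: 0.2
```

Run:
```python
from h import *
a=snap("scene","s2.png")[110:260,200:390];b=snap("top","t2.png")[140:290,190:380]
cv2.imwrite("pics/c3.png",cv2.resize(np.vstack([a,b])[:,:,::-1],None,fx=2,fy=2))
```

```text
(no output)
```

View pics/c3.png

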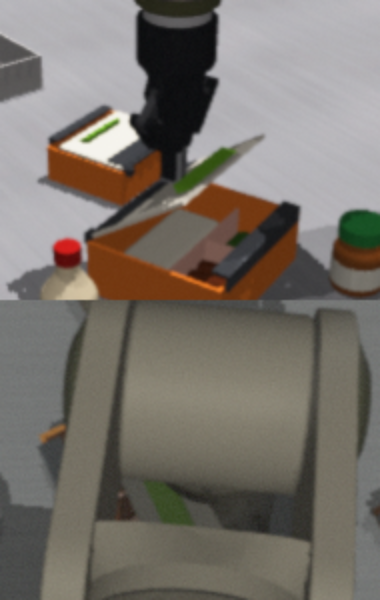

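```bash
cat >> plan.py <<'E'
e3=np.r_[ex,0];ey=np.array([-ex[1],ex[0],0]);C3=np.r_[C,0]
def edge(u,v,y):
    o,d=ray("scene",u,v);P=o+d*((y-(o-C3)@ey)/(d@ey));x=(P-C3)@e3+.075;z=P[2]-.0627
    return np.arctan2(z,x),np.hypot(x,z)
E
python3 - <<'E'
from plan import *
# start reference, then now
print(edge(329/4+215,38/4+135,.08),edge(331.5,178.5,.08))
E
```

```text
(np.float64(1.4076173864121735), np.float64(0.12713647202454953)) (np.float64(0.6008294204447875), np.float64(0.1257464200863579))
```

Call:
jog_arm --hand '[0, 0, 0, 0, 0]' --pt "-0.001 0.0025 -0.005" --pt "-0.001 0.002 -0.005" --pt "-0.001 0.002 -0.005" --pt "-0.001 0.002 -0.005" --pt "-0.0005 0.0015 -0.005" --yaw '[0, 0, 0, 0, 0]'

```text
time_s: 4.62
position: [0.5663, 0.055, 0.0959]
tool_rot: [[-0.389, 0.921, -0.0], [0.921, 0.389, -0.0], [-0.0, -0.0, -1.0]]
ft_force: [0.2, -0.2, -0.7]
grip_width: 0.0001
gripper_force: 0.3
```

Call:
jog_arm --hand '[0, 0, 0, 0, 0]' --pt "-0.0005 0.0015 -0.004" --pt "-0.0005 0.0005 -0.004" --pt "0 0 -0.003" --pt "0 0 -0.002" --pt "0 0 -0.001" --yaw '[0, 0, 0, 0, 0]'

```text
time_s: 5.25
position: [0.5653, 0.0569, 0.0822]
tool_rot: [[-0.389, 0.921, -0.0], [0.921, 0.389, 0.0], [0.0, -0.0, -1.0]]
ft_force: [-0.5, 0.2, 1.0]
grip_width: -0.0003
gripper_force: 0.4
```

Call:
jog_arm --hand '[0, 0, 0, 0, 0]' --pt "0 0 -0.0005" --pt "0 0 -0.0005" --pt "0 0 -0.0005" --pt "0 0 0" --pt "0 0 0" --yaw '[0, 0, 0, 0, 0]'

```text
time_s: 5.88
position: [0.5655, 0.057, 0.0812]
tool_rot: [[-0.389, 0.921, 0.0], [0.921, 0.389, -0.0], [-0.0, 0.0, -1.0]]
ft_force: [-1.4, 1.6, 4.1]
grip_width: 0.0004
gripper_force: 2.5
```

Run:
```python
from h import *
a=snap("scene","s3.png")[150:270,220:370]
cv2.imwrite("pics/c4.png",cv2.resize(a[:,:,::-1],None,fx=5,fy=5,interpolation=cv2.INTER_CUBIC))
```

```text
(no output)
```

View pics/c4.png

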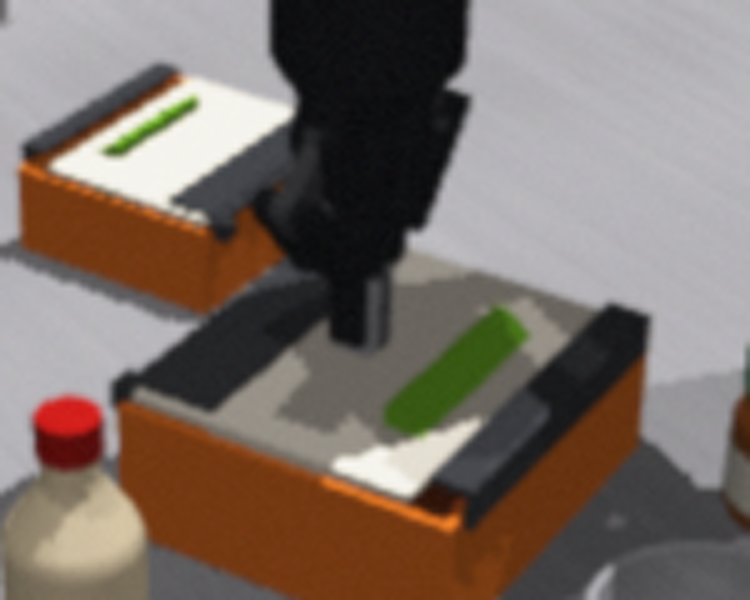

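The cover is flat and untucked. The fingertip at crop (360,345) rests on it behind the ridge, and there is a gap before the lip. I'll slide forward under light pressure.

Call:
jog_arm --hand '[0, 0, 0, 0, 0]' --pt "-0.002 0.0045 -0.0003" --pt "-0.002 0.0045 0" --pt "-0.002 0.0045 0" --pt "-0.0015 0.0035 0" --pt "-0.001 0.0025 0" --yaw '[0, 0, 0, 0, 0]'

```text
time_s: 6.55
position: [0.5576, 0.076, 0.0811]
tool_rot: [[-0.389, 0.921, 0.002], [0.921, 0.389, -0.001], [-0.002, 0.002, -1.0]]
ft_force: [1.2, -3.0, 5.7]
grip_width: 0.0001
gripper_force: 2.6
```

Call:
jog_arm --hand '[0, 0, 0, 0, 0]' --pt "-0.001 0.002 -0.0005" --pt "-0.001 0.002 0" --pt "-0.001 0.002 0" --pt "-0.0005 0.0015 0" --pt "0 0 0" --yaw '[0, 0, 0, 0, 0]'

```text
time_s: 7.18
position: [0.5545, 0.0834, 0.0809]
tool_rot: [[-0.389, 0.921, 0.003], [0.921, 0.389, -0.001], [-0.002, 0.002, -1.0]]
ft_force: [1.3, -3.3, 7.4]
grip_width: -0.0001
gripper_force: 3.7
```

Run:
```python
from h import *
a=snap("scene","s4.png")[150:270,220:370]
cv2.imwrite("pics/c5.png",cv2.resize(a[:,:,::-1],None,fx=5,fy=5,interpolation=cv2.INTER_CUBIC))
```

```text
(no output)
```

View pics/c5.png

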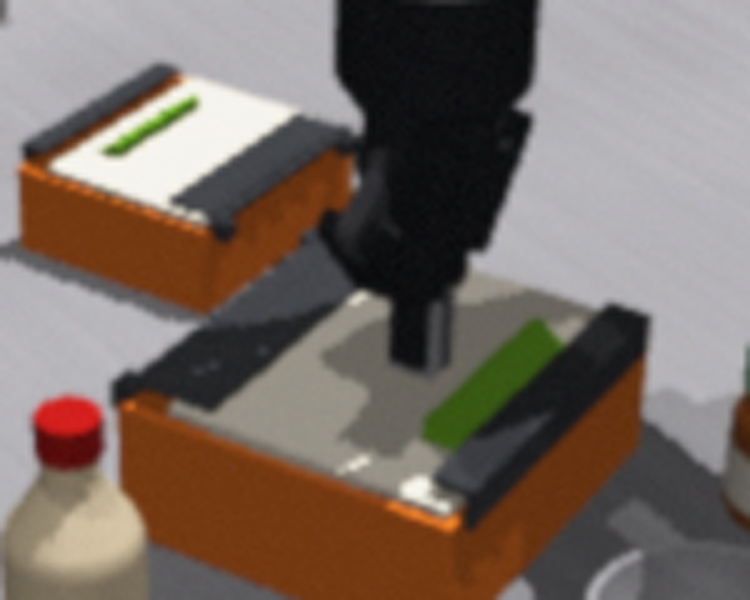

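The edge is already partly under the lip, dragged there by friction (ridge end at crop (437,440)). I'll ease the pressure and bring the tip up to the ridge's rear face.

Call:
jog_arm --hand '[0, 0, 0, 0, 0]' --pt "0 0 0.0006" --pt "0 0 0.0004" --pt "-0.0015 0.003 0" --pt "-0.001 0.003 0" --pt "-0.001 0.003 0" --yaw '[0, 0, 0, 0, 0]'

```text
time_s: 7.85
position: [0.5496, 0.0932, 0.0809]
tool_rot: [[-0.39, 0.921, -0.001], [0.921, 0.39, 0.0], [0.0, -0.001, -1.0]]
ft_force: [0.6, -2.0, 3.0]
grip_width: -0.0001
gripper_force: 1.3
```

```bash
cat >> plan.py <<'E'
def ridge(fn):
    # rear-top edge of ridge: fit rect of green px near big box in scene image; its left(-ey) end and box x by plane z=.0737
    im=cv2.imread(fn);h=cv2.cvtColor(im,cv2.COLOR_BGR2HSV);m=cv2.inRange(h,(38,120,30),(75,255,255));m[:195]=0;m[250:]=0;m[:,:290]=0;m[:,350:]=0
    pts=np.argwhere(m)[:,::-1];b=np.array([((onz("scene",*p,.0737)-C3)@e3,(onz("scene",*p,.0737)-C3)@ey) for p in pts])
    r=[np.percentile(b[abs(b[:,1]-y)<.004,0],3) if (abs(b[:,1]-y)<.004).any() else np.nan for y in(-.036,-.025,.025,.036)]
    return np.round(r,4)
E
python3 - <<'E'
from plan import *
snap("scene","s5.png")
for f in("s3","s4","s5"):print(ridge(f"pics/{f}.png"))
E
```

```text
[0.0241 0.0235 0.0246 0.0242]
[0.0422 0.0418 0.0419 0.0421]
[0.0418 0.0418 0.0414 0.0421]
```

Tuck is about 18 mm. Next I close the roughly 8 mm gap to the ridge and push the last 2 mm.

Call:
jog_arm --hand '[0, 0, 0, 0, 0]' --pt "-0.001 0.002 0" --pt "-0.0005 0.0015 0" --pt "-0.0005 0.0015 0" --pt "-0.0005 0.001 0" --pt "-0.0003 0.0007 0" --yaw '[0, 0, 0, 0, 0]'

```text
time_s: 8.52
position: [0.5477, 0.0982, 0.081]
tool_rot: [[-0.389, 0.921, 0.001], [0.921, 0.389, -0.003], [-0.003, 0.0, -1.0]]
ft_force: [2.4, -10.5, -0.2]
grip_width: -0.0003
gripper_force: 5.1
```

Run:
```python
from plan import *
snap("scene","s6.png");print(ridge("pics/s6.png"))
a=cv2.imread("pics/s3.png").astype(int);b=cv2.imread("pics/s6.png").astype(int)
# box shift: orange side/lip lower region template
t=cv2.imread("pics/s3.png")[225:270,245:330]
r=cv2.matchTemplate(cv2.imread("pics/s6.png")[220:275,240:335],t,cv2.TM_CCOEFF_NORMED);print(cv2.minMaxLoc(r),np.round(r[5,3:8],3))
o=env.observe();print(np.round(o["position"],4),o["ft_force"])
```

```text
[0.0422 0.0418 0.0419 0.0423]
(0.3519022464752197, 0.7194156646728516, (0, 10), (5, 5)) [0.667 0.706 0.719 0.709 0.679]
[0.5477 0.0983 0.0809] [ 3.43948935 -9.85769873  0.05762375]
```

Call:
jog_arm --hand '[0, 0, 0, 0, 0]' --pt "0 0 -0.0005" --pt "-0.0001 0.0003 -0.0003" --pt "-0.0001 0.0003 0" --pt "0 0 0" --pt "0 0 0" --yaw '[0, 0, 0, 0, 0]'

```text
time_s: 9.2
position: [0.5477, 0.0983, 0.0808]
tool_rot: [[-0.389, 0.921, 0.002], [0.921, 0.389, -0.003], [-0.004, 0.0, -1.0]]
ft_force: [1.4, -11.5, 6.2]
grip_width: 0.0002
gripper_force: 6.3
```

Run:
```python
from plan import *
snap("scene","s7.png");print(ridge("pics/s7.png"))
```

```text
[0.0422 0.0418 0.0419 0.0423]
```

Firm end stop: 11 N on the ridge with no further motion. I'll release the downward pressure first, then back off and lift away.

Call:
jog_arm --hand '[0, 0, 0, 0, 0]' --pt "0.0001 -0.0003 0.0008" --pt "0.0003 -0.0007 0.0008" --pt "0.0004 -0.001 0.002" --pt "0 0 0.01" --pt "0 0 0.02" --yaw '[0, 0, 0, 0, 0]'

```text
time_s: 9.88
position: [0.5471, 0.0986, 0.1141]
tool_rot: [[-0.39, 0.921, -0.002], [0.921, 0.39, 0.001], [0.001, -0.002, -1.0]]
ft_force: [-0.1, -0.4, -0.6]
grip_width: 0.0
gripper_force: 0.0
```

Call:
jog_arm --hand '[0, 0, 0, 0, 0]' --pt "0 0 0.04" --pt "0 0 0.05" --pt "0 -0.06 0" --pt "0 -0.06 0" --pt "0 -0.06 0" --yaw '[0, 0, 0, 0, 0]'

```text
time_s: 10.5
position: [0.5473, -0.083, 0.2047]
tool_rot: [[-0.39, 0.921, 0.001], [0.921, 0.39, 0.0], [0.0, 0.001, -1.0]]
ft_force: [0.9, -0.1, -0.1]
grip_width: 0.0004
gripper_force: 0.0
```

Run:
```python
from plan import *
a=snap("scene","s8.png")[150:270,220:370];b=snap("top","t8.png")[140:330,120:360];print(ridge("pics/s8.png"))
a=cv2.resize(a,(400,320),interpolation=cv2.INTER_CUBIC);b=cv2.resize(cv2.convertScaleAbs(b,alpha=1.5),(400,320),interpolation=cv2.INTER_CUBIC)
cv2.imwrite("pics/c8.png",np.hstack([a,b])[:,:,::-1])
```

```text
[0.0389 0.0398 0.0384 0.0392]
```

View pics/c8.png

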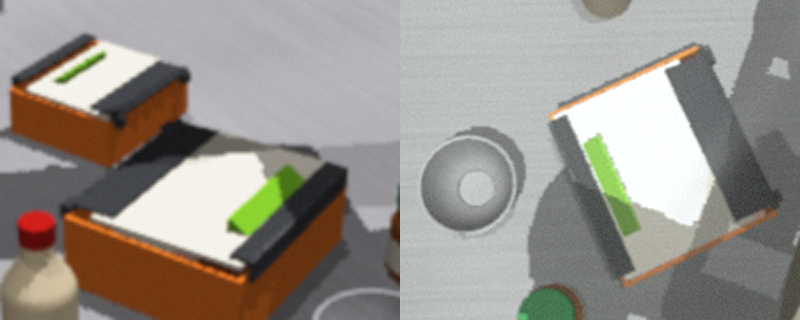

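Run:
```python
from plan import *
im=cv2.imread("pics/t8.png");h=cv2.cvtColor(im,cv2.COLOR_BGR2HSV);m=cv2.inRange(h,(35,100,40),(75,255,255));m[:215]=0;m[285:]=0;m[:,:228]=0;m[:,270:]=0
g=im.max(2)
def bxy(n,p,z):q=onz(n,*p,z)-C3;return q@e3,q@ey
b=np.array([bxy("top",p,.0777) for p in np.argwhere(m)[:,::-1]])
for y in(-.03,-.015,0,.015,.03):
    s=b[abs(b[:,1]-y)<.004,0];print(y,"ridge rear/front",np.percentile(s,3).round(4) if len(s) else None,np.percentile(s,97).round(4))
    # brightness profile along ex across lip at z=.0725
    for x in [None]:
        xs=np.arange(.03,.09,.002);pp=proj("top",[C3+x*e3+y*ey+[0,0,.0725] for x in xs]);print([int(g[int(round(v)),int(round(u))]) for u,v in pp])
```

```text
-0.03 ridge rear/front 0.0408 0.0551
[172, 172, 173, 171, 152, 152, 156, 144, 140, 143, 143, 140, 143, 148, 155, 125, 72, 74, 74, 76, 72, 73, 71, 73, 77, 81, 102, 99, 111, 131]
-0.015 ridge rear/front 0.0409 0.0551
[174, 175, 170, 171, 167, 152, 149, 143, 138, 143, 142, 142, 143, 152, 151, 124, 76, 73, 76, 72, 74, 70, 75, 66, 62, 70, 78, 87, 80, 83]
0 ridge rear/front 0.0407 0.0549
[173, 169, 173, 172, 170, 154, 151, 146, 138, 140, 141, 141, 139, 147, 130, 79, 61, 58, 57, 54, 58, 52, 57, 58, 59, 73, 73, 83, 82, 85]
0.015 ridge rear/front 0.0407 0.0549
[171, 173, 172, 171, 160, 153, 143, 135, 128, 117, 89, 89, 91, 96, 100, 68, 54, 54, 54, 56, 55, 54, 53, 60, 61, 66, 64, 80, 80, 82]
0.03 ridge rear/front 0.0414 0.0546
[132, 132, 120, 121, 116, 109, 97, 91, 91, 92, 90, 91, 91, 96, 108, 62, 53, 57, 57, 56, 52, 52, 53, 55, 64, 69, 69, 79, 83, 79]
```

Run:
```python
from plan import *
def prof(n,f,z,x0,x1,y0,y1):
    im=cv2.imread(f);xs=np.arange(x0,x1,.001);ys=np.arange(y0,y1,.002)
    P=np.array([[C3+x*e3+y*ey+[0,0,z] for x in xs] for y in ys]);m=proj(n,P.reshape(-1,3)).reshape(len(ys),len(xs),2).astype(np.float32)
    w=cv2.remap(im,m[...,0],m[...,1],cv2.INTER_LINEAR).mean(0)
    for x,c in zip(xs,w):print(round(x*1000),c.round().astype(int)[::-1].tolist(),end=' ')
    print()
print("top closed");prof("top","pics/t8.png",.0745,.034,.086,-.03,-.008)
print("top rear leaf");prof("top","pics/t8.png",.067,-.09,-.01,-.03,0)
print("scene s7 pressed");prof("scene","pics/s7.png",.0725,.036,.086,-.04,-.025)
print("scene s3");prof("scene","pics/s3.png",.0725,.016,.086,-.04,-.025)
```

```text
top closed
34 [169, 172, 172] 35 [168, 172, 172] 36 [167, 171, 170] 37 [162, 166, 164] 38 [152, 157, 150] 39 [138, 150, 128] 40 [125, 150, 102] 41 [116, 152, 82] 42 [111, 150, 71] 43 [106, 146, 68] 44 [103, 142, 66] 45 [101, 141, 64] 46 [102, 141, 64] 47 [102, 142, 65] 48 [102, 142, 65] 49 [102, 142, 65] 50 [102, 141, 65] 51 [102, 141, 64] 52 [101, 142, 64] 53 [101, 141, 63] 54 [101, 142, 64] 55 [105, 143, 70] 56 [115, 146, 89] 57 [129, 150, 113] 58 [133, 144, 126] 59 [121, 126, 119] 60 [99, 101, 99] 61 [79, 82, 81] 62 [70, 73, 73] 63 [69, 72, 72] 64 [69, 72, 72] 65 [70, 72, 72] 66 [70, 73, 73] 67 [70, 73, 73] 68 [69, 73, 72] 69 [70, 72, 73] 70 [68, 71, 71] 71 [67, 70, 70] 72 [66, 69, 69] 73 [67, 70, 69] 74 [68, 71, 71] 75 [70, 73, 73] 76 [72, 75, 75] 77 [71, 74, 74] 78 [69, 71, 71] 79 [68, 70, 69] 80 [69, 71, 69] 81 [72, 74, 72] 82 [75, 77, 76] 83 [79, 81, 79] 84 [83, 84, 83] 85 [84, 86, 85] 
top rear leaf
-90 [82, 83, 83] -89 [83, 84, 84] -88 [83, 84, 83] -87 [83, 85, 83] -86 [84, 85, 84] -85 [85, 86, 86] -84 [86, 87, 87] -83 [86, 87, 87] -82 [86, 88, 87] -81 [87, 87, 87] -80 [86, 
[... 2560 characters left out ...]
91, 39] 45 [76, 93, 53] 46 [86, 96, 67] 47 [95, 98, 79] 48 [102, 100, 88] 49 [106, 103, 94] 50 [112, 108, 100] 51 [119, 115, 107] 52 [128, 123, 114] 53 [138, 133, 124] 54 [149, 143, 134] 55 [158, 152, 142] 56 [162, 156, 146] 57 [160, 154, 145] 58 [151, 146, 138] 59 [134, 131, 124] 60 [113, 110, 106] 61 [91, 90, 89] 62 [73, 73, 75] 63 [63, 64, 67] 64 [58, 60, 64] 65 [58, 59, 63] 66 [58, 59, 64] 67 [58, 60, 64] 68 [58, 60, 64] 69 [58, 60, 64] 70 [58, 59, 64] 71 [58, 59, 64] 72 [58, 59, 64] 73 [58, 59, 64] 74 [59, 60, 65] 75 [61, 63, 67] 76 [63, 64, 69] 77 [61, 62, 67] 78 [56, 58, 62] 79 [48, 49, 53] 80 [39, 39, 43] 81 [32, 33, 35] 82 [28, 29, 31] 83 [27, 27, 29] 84 [27, 27, 29] 85 [27, 27, 29]
```

The ridge-to-lip gap is still 19–20 mm, where 17 mm would be fully home, so tuck is about 17 mm. The front edge probably jammed on the front wall under the firm pressing. I'll repeat the push with much lighter downward pressure.

Call:
jog_arm --hand '[0, 0, 0, 0, 0]' --pt "0.001 0.058 0" --pt "0.001 0.058 0" --pt "0.0018 0.0574 0" --pt "0 0 -0.05" --pt "0 0 -0.05" --yaw '[0, 0, 0, 0, 0]'

```text
time_s: 11.22
position: [0.5512, 0.0935, 0.1035]
tool_rot: [[-0.392, 0.92, 0.002], [0.92, 0.392, 0.0], [-0.0, 0.002, -1.0]]
ft_force: [0.2, 0.0, 0.7]
grip_width: -0.0003
gripper_force: 0.0
```

Call:
jog_arm --hand '[0, 0, 0, 0, 0]' --pt "0 0 -0.01" --pt "0 0 -0.006" --pt "0 0 -0.003" --pt "0 0 -0.002" --pt "0 0 0" --yaw '[0, 0, 0, 0, 0]'

```text
time_s: 11.85
position: [0.5518, 0.0915, 0.0835]
tool_rot: [[-0.389, 0.921, 0.001], [0.921, 0.389, -0.0], [-0.0, 0.001, -1.0]]
ft_force: [0.4, -1.2, 0.2]
grip_width: -0.0002
gripper_force: 0.2
```

Call:
jog_arm --hand '[0, 0, 0, 0, 0]' --pt "-0.0005 0.001 -0.001" --pt "-0.0005 0.0014 0" --pt "-0.0006 0.0014 0" --pt "-0.0006 0.0014 0" --pt "-0.0004 0.0009 0" --yaw '[0, 0, 0, 0, 0]'

```text
time_s: 12.48
position: [0.5489, 0.0978, 0.0818]
tool_rot: [[-0.39, 0.921, -0.0], [0.921, 0.39, -0.0], [0.0, -0.0, -1.0]]
ft_force: [-0.3, -0.1, 0.9]
grip_width: -0.0001
gripper_force: 0.2
```

Call:
jog_arm --hand '[0, 0, 0, 0, 0]' --pt "-0.0004 0.0009 0" --pt "-0.0003 0.0007 0" --pt "-0.0002 0.0005 0" --pt "-0.0002 0.0005 0" --pt "0 0 0" --yaw '[0, 0, 0, 0, 0]'

```text
time_s: 13.1
position: [0.5478, 0.1003, 0.0818]
tool_rot: [[-0.389, 0.921, 0.0], [0.921, 0.389, -0.0], [-0.0, 0.0, -1.0]]
ft_force: [1.1, -1.5, 0.1]
grip_width: -0.0004
gripper_force: 0.8
```

Now it's moving at about 1.9 N, past the earlier jam point. I'll continue to the stop.

Call:
jog_arm --hand '[0, 0, 0, 0, 0]' --pt "-0.0002 0.0005 0" --pt "-0.0002 0.0004 0" --pt "-0.0002 0.0004 0" --pt "0 0 0" --pt "0 0 0" --yaw '[0, 0, 0, 0, 0]'

```text
time_s: 13.72
position: [0.5474, 0.1014, 0.0818]
tool_rot: [[-0.389, 0.921, 0.0], [0.921, 0.389, -0.0], [-0.0, 0.0, -1.0]]
ft_force: [0.9, -4.1, -0.4]
grip_width: -0.0
gripper_force: 2.0
```

Run:
```python
from plan import *
snap("scene","s9.png");print(ridge("pics/s9.png"))
```

```text
[0.0454 0.0451 0.0436 0.0449]
```

Call:
jog_arm --hand '[0, 0, 0, 0, 0]' --pt "-0.0001 0.0003 0" --pt "-0.0001 0.0003 0" --pt "0 0 0" --pt "0 0 0" --pt "0 0 0" --yaw '[0, 0, 0, 0, 0]'

```text
time_s: 14.4
position: [0.5475, 0.1015, 0.0819]
tool_rot: [[-0.389, 0.921, 0.001], [0.921, 0.389, -0.001], [-0.001, 0.0, -1.0]]
ft_force: [2.5, -6.1, -1.5]
grip_width: -0.0001
gripper_force: 3.7
```

Run:
```python
from plan import *
snap("scene","s10.png");print(ridge("pics/s10.png"))
```

```text
[0.0454 0.0451 0.0436 0.0449]
```

Call:
jog_arm --hand '[0, 0, 0, 0, 0]' --pt "0.0003 -0.0007 0.0003" --pt "0.0003 -0.0007 0.001" --pt "0 0 0.004" --pt "0 0 0.015" --pt "0 0 0.03" --yaw '[0, 0, 0, 0, 0]'

```text
time_s: 15.08
position: [0.547, 0.1012, 0.1328]
tool_rot: [[-0.389, 0.921, -0.002], [0.921, 0.389, 0.001], [0.002, -0.002, -1.0]]
ft_force: [0.2, 0.5, 0.8]
grip_width: -0.0001
gripper_force: 0.0
```

Call:
jog_arm --hand '[0, 0, 0, 0, 0]' --pt "0 0 0.04" --pt "0 0 0.04" --pt "0 -0.06 0" --pt "0 -0.06 0" --pt "0 -0.06 0" --yaw '[0, 0, 0, 0, 0]'

```text
time_s: 15.7
position: [0.5473, -0.0804, 0.2134]
tool_rot: [[-0.39, 0.921, 0.001], [0.921, 0.39, 0.0], [-0.0, 0.001, -1.0]]
ft_force: [0.5, -0.1, -0.3]
grip_width: -0.0
gripper_force: 0.0
```

Run:
```python
from plan import *
snap("scene","s11.png");b=snap("top","t11.png");print(ridge("pics/s11.png"))
im=b[:,:,::-1];xs=np.arange(.036,.066,.001);ys=np.arange(-.03,-.008,.002)
P=np.array([[C3+x*e3+y*ey+[0,0,.0745] for x in xs] for y in ys]);m=proj("top",P.reshape(-1,3)).reshape(len(ys),len(xs),2).astype(np.float32)
w=cv2.remap(np.ascontiguousarray(im),m[...,0],m[...,1],cv2.INTER_LINEAR).mean(0)
print([(round(x*1000),c.round().astype(int)[::-1].tolist()) for x,c in zip(xs,w)])
a=cv2.resize(cv2.imread("pics/s11.png")[150:300,220:400],(400,333),interpolation=cv2.INTER_CUBIC);c=cv2.resize(cv2.convertScaleAbs(im[90:350,120:400],alpha=1.5),(359,333),interpolation=cv2.INTER_CUBIC)
cv2.imwrite("pics/c11.png",np.hstack([a,c]))
```

```text
[0.0422 0.0418 0.0419 0.0425]
[(36, [168, 172, 172]), (37, [168, 172, 172]), (38, [168, 171, 171]), (39, [165, 167, 167]), (40, [156, 159, 155]), (41, [141, 149, 134]), (42, [127, 146, 109]), (43, [119, 150, 88]), (44, [113, 151, 75]), (45, [107, 147, 68]), (46, [103, 142, 65]), (47, [101, 141, 64]), (48, [101, 141, 65]), (49, [102, 142, 66]), (50, [102, 142, 65]), (51, [102, 142, 65]), (52, [102, 142, 65]), (53, [102, 142, 65]), (54, [102, 142, 65]), (55, [102, 142, 65]), (56, [101, 141, 64]), (57, [100, 139, 64]), (58, [94, 129, 64]), (59, [85, 110, 65]), (60, [76, 91, 69]), (61, [71, 78, 71]), (62, [70, 74, 73]), (63, [69, 72, 72]), (64, [69, 72, 72]), (65, [69, 72, 72]), (66, [70, 73, 73])]
```

View pics/c11.png

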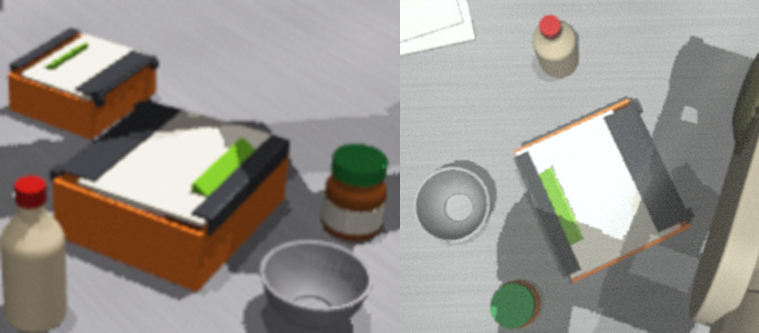

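The green ridge now meets the lip's inner edge with no white gap. The cover is held shut under the lip, and the bottle, jar and bowl are standing untouched. Handing in.

```bash
python3 -c "
from rig import env
print(env.close_job())"
```

```text
the job is handed in; nothing more can be done
None
```

The larger meal box is closed and handed in: its cover was folded over from outside and pushed by the ridge to the end stop beneath the lip, and it stayed shut on release, with the box, bottle, jar and bowl left in place; the first push jammed about 2–3 mm short, so I repeated it with lighter pressure.

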